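Ready the drill-bit case and hold the tool chest open

TASK

I want to stow the flat aluminium drill-bit case in the green tool chest with my one free hand. First, with the lid still shut, stand the case upright on one of its narrow sides on the rubber mat and let go of it, so that I can grab it; then lift the lid of the chest to 60 degrees from closed and keep holding it there: the lid falls shut if released, so finish while still holding it. Leave the case standing and do not knock the other things on the bench about.

Things in the scene. Friction and masses are not known exactly. Their poses are not given: they have to be found in the camera images.
- case: flat closed aluminium drill-bit case, a plain box 104 x 58 x 26 mm (its x, y, z) weighing about 0.3 kg, with a black seam all round. Starts lying flat on the table with z up. Origin: centre of its 104 x 58 underside; x along its length. Its narrow sides are the two 58 x 26 ends and the two 104 x 26 long sides.
- case_center (a point): centre of the drill-bit case, 13 mm from its origin along its z. Its axes are those of the case.
- mat: thin black rectangular rubber mat fixed to the table, 160 x 140 x 3 mm (its x, y, z). Origin: centre of its underside, on the table; its top is 3 mm above that.
- chest: green steel tool chest fixed to the table, 160 x 260 x 110 mm (x, y, z) without its lid. Origin: centre of its underside. Its front, where the lid's pull bar is, faces along its own -x; the lid is hinged along the far upper edge, parallel to its y.
- chest_lid (a joint): angle of the chest's green lid (164 x 264 x 10 mm, about 0.6 kg) in rad: 0 closed, growing as the front edge swings up, 1.047 = 60 degrees, stop at 1.4. Nearly frictionless: it falls shut from any angle.
- lid_bar (a point): middle of the steel pull bar at the lid's front edge: round, 12 mm thick, 120 mm long, parallel to the chest's y, 50 mm in front of the chest's front wall, in the lid's plane, 116 mm above the table when closed; 42 mm free between bar and lid. Circles with 210 mm radius about the hinge. Axes: the lid's; lid closed, they are the chest's.
- lid_hinge (a point): middle of the lid's hinge line, above the chest's far edge, about 116 mm above the table; the hinge line runs along the chest's y.
- tape_roll: roll of paper masking tape lying flat, outer diameter 90, height 24 mm. Bystander; leave it where it is.
- offcut: light wooden offcut lying flat, 140 x 60 x 20 mm. Bystander; leave it where it is.
- glue: white bottle with a grey cap, diameter 56, height 150 mm. Bystander; leave it where it is.
- tin: open steel tin, diameter 76, height 80 mm. Bystander; leave it where it is.
- screwdriver: screwdriver with a black handle, lying flat. Bystander; leave it where it is.
- wrench: steel wrench, lying flat. Bystander; leave it where it is.
- hammer: hammer, lying flat. Bystander; leave it where it is.

How it is judged:
By the outcome, as a careful person would: the job done as asked, in the order asked, and still so for the second after the job is handed in, while the arm keeps its last pose, push and grip.
It also fails if it takes over 72 s, if anything falls off the work surface, if the arm or the gripper's body presses on something with over 40 N, if the wrist force passes 120 N, or if a joint passes its speed limit or range.

ROBOT

A 6-joint arm with a two-finger parallel gripper is mounted at the origin on the work surface. World frame = base frame: x ahead of the robot, y to its left, z up, the work surface at z = 0. Lengths are in mm, angles in degrees, forces in N, time in s.
With the tool pointing down it reaches from about 300 to 850 mm from the base axis. Payload 4.2 kg.
Tool frame: the origin (TCP) lies at the very end of the fingers, on their centre line; the grasp point (between the pads) lies 19 mm behind it; z points along the fingers, y is the line along which they close (so a half turn about z gives the same grasp; the last joint's range is limited). The gripper opens to 91 mm and grips with 3 to 60 N. Pads are 32 mm wide; open, the fingers measure 118 mm over their backs; the gripper's body (76 mm by 178 mm) begins 60 mm behind the grasp point.
Start: joints at [66.921, 18.312, 89.639, -0, 72.044, -1.146], TCP at [214.777, 533.399, 213.976] pointing down, gripper open.
Joint ranges: [-177.97, 177.97], [-48.28, 115.42], [12.27, 149.76], [-77.06, 257.06], [2.81, 150.46], [-146.56, 146.56]. Speed limits (degrees/s): [147.25, 147.25, 180, 180, 180, 180].

INTERFACE

Orientations are given as [roll, pitch, yaw] about the fixed x, y, z axes, in that order (R = Rz(yaw) Ry(pitch) Rx(roll)).
In Python, from workcell import env, eyes gives the robot as it stands.
- The arm moves only by the tool send_rows, never from a script. Its argument "targets" is text: rows parted by semicolons, each of 7 numbers parted by spaces: the shift along the tool's x, y, z in m, then the turn, a rotation vector about the tool's x, y, z in degrees, then the opening in per cent of the stroke, from 0 (shut) to 100 (fully open). A call has 1 to 12 rows; each row is the pose to reach, as a shift and turn from the pose commanded when the call began, along the tool's axes at that moment; what a row does not reach only later rows make up. A row lasts 1/12 s, in which the tool goes at most 41.7 mm and 7.16 degrees, less where a joint would pass 70% of its speed; a pose out of reach is approached as far as the arm can. A call with a gripper value outside its range is refused whole. The fingers move at their own pace and stop on an object; "grip_force" is the grip in N (left out, the last holds). Time passes only in rows, so rows that repeat a pose let the fingers close. It gives the time, the measured TCP pose, the force, the opening and the grip force at its end, in the units of the state.
- env.state(): the state, without advancing time (a new reading comes with each control period).
- eyes.grab_frame(name): name is "scene" or "side" or "wrist"; returns a dict with "image" (400x640x3 uint8, blue, green, red), "fovy" (degrees; the focal length in pixels is half the picture's height over the tangent of half this angle, whatever the lens; pixels are square), "cx", "cy" (the principal point, pixels), "eye" and "attitude" of the camera in the world. Camera axes: x right, y up, looking along -z (the intrinsics and any distortion apply to the point x, -y, -z); pixel columns grow to the right and rows downward; lengths in mm; the calibration is good to about 2 mm. A picture is of the moment at which its call begins. There is no depth.
- env.job_done(): hands the job in; it is judged then, once.
The state is a dict: "time_s": time; "qpos": joint angles; "qvel": joint speeds; "effort": joint torques, N m; "ee_pos": TCP position; "ee_rot": TCP orientation; "force": force on the tool from outside, world axes, zero at the start; "torque": the same for the moment, N m; "gripper_width": finger opening in mm; "gripper_force": force on a finger pad.
Only numpy, scipy, OpenCV 4.12 (cv2) and the standard library are available. Lean on these libraries where they do the work, as an engineer would, in place of code of your own. Each camera call takes 0.05 s, during which the arm holds its last target. There are 200 camera calls.

## Working session

There is one attempt and no reset: what is moved stays moved. The work goes in short steps, Python scripts to look and compute and a tool call to move; the robot and the scene stay as the last step left them, time stands still between calls to the robot, and variables do not carry over. Pictures are saved under pics/ and viewed, at most 10 in all, crops included, and the job is handed in when it is done.

Besides the shell and the picture viewer there is one more tool, called after "Emit:" in YAML: its name, and indented under it one key for each argument. send_rows: Moves the arm, as the interface text tells. Its arguments: {"type":"object","properties":{"targets":{"type":"string"},"grip_force":{"type":"number"}},"required":["targets"]}

```bash
ls; mkdir -p pics
python3 - <<'E'
from workcell import env, eyes
import cv2,pickle
d={}
for n in("scene","side"):
    f=eyes.grab_frame(n); d[n]=f; cv2.imwrite(f"pics/{n}0.png",f["image"])
    print({k:v for k,v in f.items() if k!="image"})
f=eyes.grab_frame("wrist");cv2.imwrite("pics/wrist0.png",f["image"]);d["wrist"]=f
print({k:v for k,v in f.items() if k!="image"})
pickle.dump(d,open("f0.pkl","wb"))
print(env.state())
E
```

```text
pics
{'fovy': 45.74660862915389, 'cx': 324.8276010989564, 'cy': 194.46144833208987, 'eye': array([ 1507.39887143, -1015.07656072,  1283.78977665]), 'attitude': array([48.90112228,  0.12313141, 44.97132145])}
{'fovy': 57.288795018031614, 'cx': 313.5531038353099, 'cy': 193.73992469400244, 'eye': array([  515.11637513, -1024.24829664,  1002.40831949]), 'attitude': array([46.62831374,  0.39114668, -0.41666727])}
{'fovy': 64.02877163466854, 'cx': 320.481647998612, 'cy': 202.1675924541588, 'eye': array([143.6320145 , 561.99739284, 384.04878797]), 'attitude': array([-15.77415407,   0.07442431,  68.05127786])}
{'time_s': 0.15, 'qpos': array([ 6.69201030e+01,  1.83425103e+01,  8.96895922e+01,  4.86962756e-04,
        7.20438000e+01, -1.14606126e+00]), 'qvel': array([ 0.03507191, -0.08280233, -0.22728049,  0.03214688, -0.07929699,
        0.0044317 ]), 'effort': array([ 3.42774465e-04, -4.12774944e+01, -2.32157385e+01,  7.28042121e-02,
        4.33666119e-02, -1.11541099e-04]), 'ee_pos': array([214.63435669, 533.03542999, 213.3257373 ]), 'ee_rot': array([-1.79924122e+02, -1.98109393e-03,  1.58066013e+02]), 'force': array([ 0.64450795,  0.39542412, -0.74403958]), 'torque': array([-0.02591091,  0.02167984,  0.06318643]), 'gripper_force': 0.0, 'gripper_width': 91.16495938792518}
```

View pics/scene0.png

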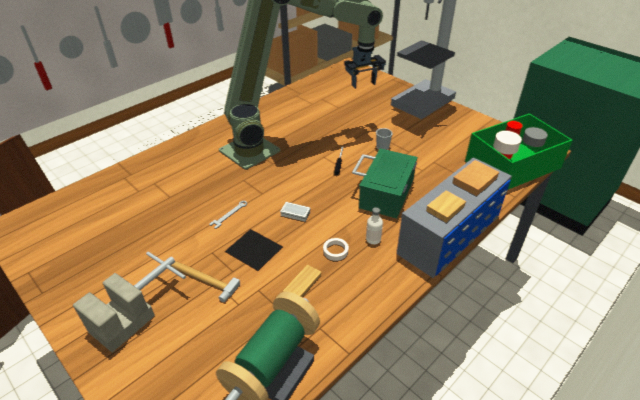

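View pics/side0.png

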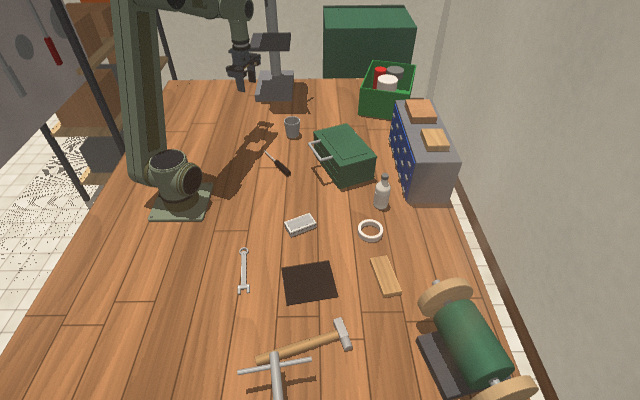

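The scene view shows the case at about (295,211), mat (254,249) and chest (388,182). In the side view they are at (300,224), (310,282) and (345,155), with the pull bar on the left of the chest.

```bash
cat > h.py <<'E'
import numpy as np, cv2, pickle
from scipy.spatial.transform import Rotation as R
def K(f): 
    return 200/np.tan(np.radians(f["fovy"])/2)
def ray(f,u,v):
    k=K(f); d=np.array([(u-f["cx"])/k,-(v-f["cy"])/k,-1.])
    return R.from_euler("xyz",f["attitude"],degrees=True).apply(d)
def plane(f,u,v,z):
    d=ray(f,u,v); return f["eye"]+d*(z-f["eye"][2])/d[2]
def proj(f,P):
    c=R.from_euler("xyz",f["attitude"],degrees=True).inv().apply(np.atleast_2d(P)-f["eye"])
    k=K(f); return np.c_[f["cx"]+k*c[:,0]/-c[:,2], f["cy"]-k*c[:,1]/-c[:,2]]
def crop(f,x,y,w,h,s):
    return cv2.resize(f["image"][y:y+h,x:x+w],None,fx=s,fy=s,interpolation=cv2.INTER_CUBIC)
E
python3 - <<'E'
from h import *
d=pickle.load(open("f0.pkl","rb"));s,c=d["side"],d["scene"]
im=np.zeros((600,800,3),np.uint8)
im[:300,:400]=crop(s,260,205,100,75,4); im[:300,400:]=crop(c,260,190,100,75,4)
im[300:,:400]=crop(s,300,110,100,75,4); im[300:,400:]=crop(c,340,142,100,75,4)
cv2.imwrite("pics/c1.png",im)
for n,p,q,z in(("case",(300,220),(295,208),26),("mat",(310,282),(254,249),3),("tape",(370,231),(335,249),12),("tin",(292,135),(383,147),0)):
    print(n,plane(s,*p,z).round(),plane(c,*q,z).round())
E
```

```text
case [ 466. -128.   26.] [ 461. -136.   26.]
mat [ 502. -373.    3.] [ 498. -373.    3.]
tape [ 715. -171.   12.] [ 712. -171.   12.]
tin [415. 449.   0.] [420. 452.   0.]
```

View pics/c1.png

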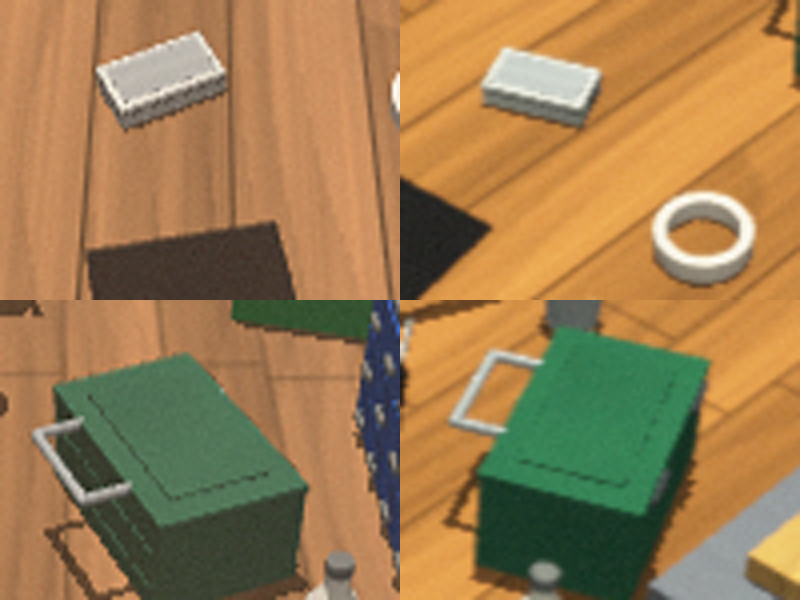

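```bash
cat >> h.py <<'E'
from scipy.optimize import least_squares
def fit(obs,x0):  # obs: (frame, local pts, pixels) -> x,y,yaw
    def r(p,full=False):
        o=[]
        for f,L,px in obs:
            W=R.from_euler("z",p[2],degrees=True).apply(L)+[p[0],p[1],0]
            o.append((proj(f,W)-px).ravel())
        return np.concatenate(o)
    s=least_squares(r,x0,x_scale=[1,1,.5],loss="soft_l1"); return s.x,np.sqrt(np.mean(r(s.x)**2)),r(s.x)
E
python3 - <<'E'
from h import *
d=pickle.load(open("f0.pkl","rb"));s,c=d["side"],d["scene"]
def px(pts,x0,y0): return np.array(pts)/4.+[x0-.4,y0-.4]
a,b=52,29
top=np.array([[-a,b,26],[a,b,26],[a,-b,26],[-a,-b,26.]]); bot=np.array([[-a,-b,0],[a,-b,0.]])
sp=px([(97,70),(197,34),(227,75),(125,113)],260,205); sb=px([(125,128),(226,90)],260,205)
# scene camera at yaw45: far-left corner etc.
cp=px([(105,47),(201,69),(183,112),(84,93)],260,190); 
print([plane(s,*p,26).round() for p in sp]); print([plane(c,*p,26).round() for p in cp])
W=[plane(s,*p,26)[:2] for p in sp]; V=[plane(c,*p,26)[:2] for p in cp]
idx=[int(np.argmin([np.linalg.norm(w-v) for v in V])) for w in W]; print(idx)
print("case",fit([(s,top,sp),(s,bot,sb),(c,top,cp[idx])],[463,-131,15]))
hx,hy,z=82,132,121
L=np.array([[-hx,hy,z],[hx,hy,z],[hx,-hy,z],[-hx,-hy,z]]) 
bar=np.array([[-130,60,116],[-130,-60,116]])
sl=px([(54,87),(188,53),(307,187),(160,227)],300,110); cl=px([(157,25),(309,58),(245,216),(80,178)],340,142)
sbar=px([(35,134),(85,200)],300,110); cbar=px([(90,52),(53,124)],340,142)
print([plane(s,*p,z).round() for p in sl],[plane(c,*p,z).round() for p in cl])
print([plane(s,*p,116).round() for p in sbar],[plane(c,*p,116).round() for p in cbar])
print("chest",fit([(s,L,sl),(c,L,cl),(s,bar,sbar),(c,bar,cbar)],[620,200,30]))
for f,z in((s,3),(c,3)):
    m=(f["image"].max(2)<55).astype(np.uint8); m=cv2.morphologyEx(m,cv2.MORPH_OPEN,np.ones((3,3)))
    n,l,st,ce=cv2.connectedComponentsWithStats(m)
    u,v=(310,282) if f is s else (254,249)
    k=l[v,u]; print(k,st[k])
    cs=max(cv2.findContours((l==k).astype(np.uint8),0,2)[0],key=len)[:,0]
    print(cv2.minAreaRect(np.array([plane(f,*p,3)[:2] for p in cs],np.float32)))
E
```

```text
[array([ 408., -137.,   26.]), array([498., -94.,  26.]), array([ 525., -145.,   26.]), array([ 435., -188.,   26.])]
[array([ 406., -135.,   26.]), array([497., -91.,  26.]), array([ 529., -145.,   26.]), array([ 442., -194.,   26.])]
[0, 1, 2, 3]
case (array([ 466.63077317, -139.72513325,   27.25183261]), np.float64(0.619010140003845), array([-0.307179  ,  0.06939908,  0.45347581, -0.7829833 ,  0.34784416,
       -0.69569425, -0.46766252,  0.22624844, -0.09808767,  1.27659831,
        0.6044928 ,  0.36942052, -0.25661723,  0.39930168,  0.53050953,
        0.26521933,  0.08882951, -0.70172313, -0.44461211, -1.56666549]))
[array([517., 297., 121.]), array([665., 361., 121.]), array([764., 119., 121.]), array([616.,  59., 121.])] [array([514., 297., 121.]), array([662., 362., 121.]), array([769., 121., 121.]), array([623.,  54., 121.])]
[array([497., 219., 116.]), array([546., 108., 116.])] [array([491., 217., 116.]), array([545., 101., 116.])]
chest (array([640.39583969, 209.9804473 ,  23.19021134]), np.float64(0.529060607209168), array([-0.87401132, -0.21075792, -0.24969263, -0.28594941,  0.94313763,
       -0.34588972,  0.28875041,  0.44738714,  0.12604913, -0.27270978,
        0.4668374 ,  0.04324155, -0.18564084, -0.10323744, -0.76367511,
       -1.04497087,  0.15633428,  0.71388542, -0.31072654,  0.70486333,
        0.56816246,  0.90969307,  0.26199404, -0.30954356]))
0 [     0      0    640    400 254169]
((478.5380859375, 927.9451904296875), (3311.339599609375, 5773.4697265625), 88.1719741821289)
70 [ 228  231   53   39 1146]
((495.97216796875, -372.8183898925781), (153.7755889892578, 133.89422607421875), 9.803990364074707)
```

```bash
cat >> h.py <<'E'
def rot(yaw,tilt=0): # tool down, x along yaw, then turned about tool y
    return R.from_euler("xyz",[180,0,yaw],degrees=True)*R.from_euler("y",tilt,degrees=True)
def step(st,P,Q): # shift (m) and turn (deg) in tool axes
    q0=R.from_euler("xyz",st["ee_rot"],degrees=True)
    t=q0.inv().apply(np.array(P)-st["ee_pos"])/1000; r=(q0.inv()*Q).as_rotvec(degrees=True)
    return t.round(4),r.round(1)
E
python3 - <<'E'
from h import *
from workcell import env
st=env.state()
print(step(st,[466,-140,214],rot(27)))
E
```

```text
(array([-0.4846, -0.5304,  0.    ]), array([-0.000e+00,  1.000e-01,  1.311e+02]))
```

Emit:
send_rows:
  targets: "-0.024 -0.026 0 0 0 6.5 100; -0.048 -0.053 0 0 0 13 100; -0.072 -0.079 0 0 0 19.5 100; -0.096 -0.106 0 0 0 26 100; -0.12 -0.132 0 0 0 32.5 100; -0.144 -0.159 0 0 0 39 100; -0.168 -0.185 0 0 0 45.5 100; -0.192 -0.212 0 0 0 52 100; -0.216 -0.238 0 0 0 58.5 100; -0.24 -0.264 0 0 0 65 100; -0.264 -0.29 0 0 0 71.5 100; -0.288 -0.316 0 0 0 78 100"

```text
time_s: 1.15
ee_pos: [363.9, 131.0, 213.9]
ee_rot: [180.0, -0.0, 79.8]
force: [1.0, 0.5, 0.2]
gripper_width: 91.4
gripper_force: 0.0
```

Run:
```python
from h import *
from workcell import env
st=env.state()
print(st["ee_pos"],st["ee_rot"],st["qpos"],step(st,[466,-140,214],rot(27)))
```

```text
[363.92466235 130.99838723 213.94206786] [ 1.79988388e+02 -1.01031734e-02  7.97614673e+01] [1.80901292e+01 1.03462500e+00 1.11395031e+02 3.66007856e-03
 6.75553286e+01 2.83272660e+01] (array([-2.485e-01,  1.486e-01, -1.000e-04]), array([ 0. , -0. , 52.8]))
```

Emit:
send_rows:
  targets: "-0.028 0.017 0 0 0 5.9 100; -0.056 0.033 0 0 0 11.8 100; -0.084 0.05 0 0 0 17.7 100; -0.112 0.067 0 0 0 23.6 100; -0.14 0.084 0 0 0 29.5 100; -0.168 0.1 0 0 0 35.4 100; -0.196 0.117 0 0 0 41.3 100; -0.224 0.134 0 0 0 47.2 100; -0.249 0.149 0 0 0 52.8 100"

```text
time_s: 1.9
ee_pos: [468.0, -140.3, 213.7]
ee_rot: [-180.0, 0.0, 26.9]
force: [0.5, 1.0, 0.5]
gripper_width: 91.2
gripper_force: 0.0
```

Run:
```python
from h import *
from workcell import env,eyes
f=eyes.grab_frame("wrist"); pickle.dump(f,open("w1.pkl","wb")); cv2.imwrite("pics/w1.png",f["image"])
st=env.state(); print(st["ee_pos"],st["ee_rot"],st["qpos"],f["eye"],f["attitude"])
a,b=52,29
L=np.array([[-a,b,26],[a,b,26],[a,-b,26],[-a,-b,26.]])
print(proj(f,R.from_euler("z",26.5,degrees=True).apply(L)+[466,-140,0]).round(1))
```

```text
[ 470.41798881 -144.53667559  213.64097298] [ 1.79706634e+02 -6.24657716e-03  2.66440222e+01] [-18.27997792  10.73797684 100.18265436  -0.2179619   68.86791898
  45.15422023] [ 536.78672513 -105.38105616  384.54045502] [-1.57810206e+01  1.86635762e-02 -6.30843654e+01]
[[294.9 225.8]
 [293.5 136.8]
 [346.2 137.2]
 [343.6 226.2]]
```

View pics/w1.png

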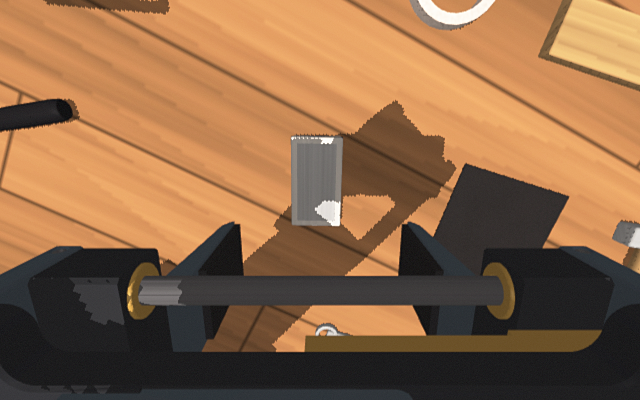

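The wrist view shows the case top with corners near (291,137), (342,139), (341,226) and (292,226), about 3 px from the prediction. Mat corners are at (467,164) and (569,197).

Run:
```python
from h import *
from workcell import env
f=pickle.load(open("w1.pkl","rb")); d=pickle.load(open("f0.pkl","rb"));s,c=d["side"],d["scene"]
def px(pts,x0,y0): return np.array(pts)/4.+[x0-.4,y0-.4]
a,b=52,29
top=np.array([[-a,b,26],[a,b,26],[a,-b,26],[-a,-b,26.]])
wp=np.array([(292,226),(291,136.5),(342.3,138.5),(341,226)])
P=np.array([plane(f,*p,26)[:2] for p in wp]);print(P.round(1),P.mean(0), np.linalg.norm(np.diff(P,axis=0),axis=1))
o=(f,top,wp[[0,1,2,3]])
print(fit([o],[466,-140,26])[:2])
sp=px([(97,70),(197,34),(227,75),(125,113)],260,205);cp=px([(105,47),(201,69),(183,112),(84,93)],260,190)
print(fit([o,(s,top,sp),(c,top,cp)],[466,-140,26])[:2])
M=[plane(f,*p,3)[:2].round(1) for p in((467,164),(569,197))];print(M)
st=env.state();print(st["time_s"],st["ee_pos"])
```

```text
[[ 404.8 -134.3]
 [ 498.7  -88.2]
 [ 522.3 -139.6]
 [ 431.2 -186.3]] [ 464.23137887 -137.07311749] [104.60168424  56.55638818 102.42083473]
(array([ 464.26930128, -137.08720041,   26.4132828 ]), np.float64(0.5602486971142767))
(array([ 464.56394315, -137.38997428,   26.45080298]), np.float64(0.7992676783051264))
[array([ 562.5, -289.2]), array([ 585.3, -424.4])]
1.95 [ 470.41798881 -144.53667559  213.64097298]
```

Run:
```python
from h import *
from workcell import env
st=env.state()
Q=rot(26.4,-20); T=np.array([473.5,-133,9]); 
print(Q.as_matrix().round(2), step(st,T-110*Q.as_matrix()[:,2],Q))
```

```text
[[ 0.84  0.44 -0.31]
 [ 0.42 -0.9  -0.15]
 [-0.34  0.   -0.94]] (array([ 0.0455, -0.0093,  0.1012]), array([  0.3, -20. ,   0.2]))
```

Emit:
send_rows:
  targets: "0.011 -0.002 0.025 0 -5 0 100; 0.023 -0.005 0.05 0 -10 0 100; 0.034 -0.007 0.075 0 -15 0 100; 0.0455 -0.0093 0.101 0.3 -20 0.2 100; 0.0455 -0.0093 0.101 0.3 -20 0.2 100; 0.0455 -0.0093 0.101 0.3 -20 0.2 100"

```text
time_s: 2.45
ee_pos: [503.4, -108.0, 109.6]
ee_rot: [-179.5, 20.3, 27.4]
force: [0.7, -0.4, -0.1]
gripper_width: 91.1
gripper_force: 0.0
```

Run:
```python
from h import *
from workcell import env
st=env.state()
print(st["qpos"],step(st,[473.5,-133,9],rot(26.4,-20)))
```

```text
[ -6.45825811  27.22137598  94.76062365 -11.03196333  75.68104905
  60.68785967] (array([-0.0007,  0.0094,  0.1074]), array([-0.2,  0.3,  0.9]))
```

Emit:
send_rows:
  targets: "0 0 0 0 0 0 100; 0 0 0 0 0 0 100; 0 0 0 0 0 0 100"

```text
time_s: 2.7
ee_pos: [503.8, -109.8, 115.4]
ee_rot: [-179.9, 19.8, 27.0]
force: [-0.6, 0.0, -0.3]
gripper_width: 91.1
gripper_force: 0.0
```

Run:
```python
from h import *
from workcell import env
st=env.state()
print(step(st,[473.5,-133,9],rot(26.4,-20)))
```

```text
(array([0.0007, 0.0071, 0.1129]), array([ 0.1, -0.2,  0.6]))
```

Emit:
send_rows:
  targets: "0 0.002 0.018 0 0 0.2 100; 0 0.004 0.036 0 0 0.4 100; 0.0005 0.006 0.052 0 0 0.6 100; 0.0005 0.007 0.066 0 0 0.6 100; 0.0005 0.007 0.076 0 0 0.6 100; 0.0005 0.007 0.08 0 0 0.6 100; 0.0005 0.007 0.08 0 0 0.6 100; 0.0005 0.007 0.08 0 0 0.6 100; 0.0005 0.007 0.08 0 0 0.6 100"

```text
time_s: 3.45
ee_pos: [483.8, -127.4, 38.5]
ee_rot: [180.0, 19.9, 26.5]
force: [0.0, -0.0, -0.8]
gripper_width: 91.3
gripper_force: 0.0
```

Run:
```python
from h import *
from workcell import env
st=env.state()
print(st["ee_pos"],step(st,[473.5,-133,9],rot(26.4,-20)))
```

```text
[ 483.84337744 -127.38744112   38.54542443] (array([-0.001 ,  0.0004,  0.0318]), array([ 0. , -0.1,  0. ]))
```

Now descend the rest and close.

Emit:
send_rows:
  targets: "-0.001 0 0.01 0 0 0 100; -0.001 0 0.02 0 0 0 100; -0.001 0 0.028 0 0 0 100; -0.001 0 0.031 0 0 0 100; -0.001 0 0.031 0 0 0 100; -0.001 0 0.031 0 0 0 50; -0.001 0 0.031 0 0 0 50; -0.001 0 0.031 0 0 0 50; -0.001 0 0.031 0 0 0 50; -0.001 0 0.031 0 0 0 50; -0.001 0 0.031 0 0 0 50; -0.001 0 0.031 0 0 0 50"
  grip_force: 40

```text
time_s: 4.45
ee_pos: [472.8, -132.4, 8.9]
ee_rot: [-180.0, 20.0, 26.5]
force: [-0.0, 0.4, 0.2]
gripper_width: 57.8
gripper_force: 39.9
```

Run:
```python
from h import *
from workcell import env
st=env.state()
d=pickle.load(open("f0.pkl","rb"));c=d["scene"]
print("vise",[plane(c,*p,0).round() for p in((95,345),(150,312),(230,300),(160,255),(213,225))])
q0=R.from_euler("xyz",st["ee_rot"],degrees=True)
rel=q0.inv().apply(np.array([464.5,-137.5,13])-st["ee_pos"])
pickle.dump((rel,q0,R.from_euler("z",26.4,degrees=True)),open("rel.pkl","wb"))
print(rel)
Q=rot(26.4,70); print("goal",np.array([497,-371,55.])-Q.apply(rel))
print(step(st,st["ee_pos"]+[0,0,130],rot(26.4,-20)))
```

```text
vise [array([ 462., -956.,    0.]), array([ 473., -778.,    0.]), array([ 617., -568.,    0.]), array([ 279., -628.,    0.]), array([ 287., -405.,    0.])]
[-10.5098655    0.89726216  -0.50546262]
goal [ 500.24620308 -368.38683988   64.70316465]
(array([-4.440e-02, -1.000e-04, -1.222e-01]), array([-0. , -0. ,  0.1]))
```

Emit:
send_rows:
  targets: "-0.003 0 -0.009 0 0 0 50; -0.01 0 -0.027 0 0 0 50; -0.018 0 -0.049 0 0 0 50; -0.026 0 -0.072 0 0 0 50; -0.034 0 -0.094 0 0 0 50; -0.04 0 -0.111 0 0 0 50; -0.0435 0 -0.12 0 0 0 50; -0.0445 0 -0.1222 0 0 0 50; -0.0445 0 -0.1222 0 0 0 50; -0.0445 0 -0.1222 0 0 0 50; -0.0445 0 -0.1222 0 0 0 50"

```text
time_s: 5.37
ee_pos: [471.8, -132.4, 137.6]
ee_rot: [-179.8, 20.1, 26.5]
force: [-0.9, 0.9, -2.4]
gripper_width: 57.7
gripper_force: 39.9
```

Run:
```python
from h import *
from workcell import env
st=env.state(); print(st["qpos"])
print(step(st,[500,-368,170],rot(26.4,30)))
print(step(st,[500,-368,170],rot(26.4,70)))
```

```text
[ -9.211592    23.22699742  96.94028422 -11.76387749  76.76389025
  58.71895479]
(array([-0.0862,  0.2234, -0.0035]), array([-0.2, 50.1,  0. ]))
(array([-0.0862,  0.2234, -0.0035]), array([-0.2, 90.1, -0. ]))
```

Emit:
send_rows:
  targets: "-0.006 0.015 0 0 3 0 50; -0.014 0.037 0 0 7 0 50; -0.022 0.058 0 0 12 0 50; -0.032 0.083 -0.001 0 17 0 50; -0.042 0.11 -0.001 0 22 0 50; -0.053 0.137 -0.002 0 28 0 50; -0.063 0.164 -0.002 0 34 0 50; -0.072 0.187 -0.003 0 40 0 50; -0.08 0.207 -0.003 0 45 0 50; -0.084 0.218 -0.0035 0 48 0 50; -0.086 0.223 -0.0035 0 50 0 50; -0.086 0.223 -0.0035 0 50 0 50"

```text
time_s: 6.37
ee_pos: [498.5, -369.5, 168.6]
ee_rot: [-179.7, -29.9, 26.1]
force: [0.0, -1.7, -2.9]
gripper_width: 57.7
gripper_force: 39.9
```

Run:
```python
from h import *
from workcell import env
st=env.state(); print(st["qpos"])
print(step(st,[500,-368,130],rot(26.4,70)))
```

```text
[-53.04200348  21.5487607   98.59189462  34.82277174  59.23283282
  -7.28421678]
(array([-0.0175, -0.0004,  0.0344]), array([-0.1, 40.1, -0.3]))
```

Emit:
send_rows:
  targets: "-0.001 0 0.002 0 3 0 50; -0.003 0 0.005 0 7 0 50; -0.005 0 0.01 0 12 0 50; -0.007 0 0.014 0 17 0 50; -0.01 0 0.019 0 22 0 50; -0.012 0 0.024 0 28 0 50; -0.015 0 0.029 0 33 0 50; -0.017 0 0.033 0 37 0 50; -0.0175 0 0.034 0 39.5 0 50; -0.0175 0 0.034 0 40 0 50; -0.0175 0 0.034 0 40 0 50; -0.0175 0 0.034 0 40 0 50"

```text
time_s: 7.37
ee_pos: [502.8, -366.3, 133.1]
ee_rot: [-179.8, -69.9, 26.4]
force: [0.7, -0.1, -2.0]
gripper_width: 57.6
gripper_force: 39.9
```

```bash
cat >> h.py <<'E'
def casepose(st):
    rel,q0,Rc=pickle.load(open("rel.pkl","rb"))
    q=R.from_euler("xyz",st["ee_rot"],degrees=True); return q.apply(rel)+st["ee_pos"], (q*q0.inv()*Rc).as_matrix()
E
python3 - <<'E'
from h import *
from workcell import env,eyes
f=eyes.grab_frame("side"); g=eyes.grab_frame("scene"); st=env.state(); pickle.dump((f,g,st),open("f2.pkl","wb"))
C,M=casepose(st); print(st["qpos"],st["ee_rot"],C,M.round(3))
im=np.hstack([crop(f,240,180,100,125,4),crop(g,200,150,100,125,4)]); cv2.imwrite("pics/c2.png",im)
E
```

```text
[-67.67090823  36.57340045 111.28557242  75.59548102  75.28900415
 -56.78905143] [179.8420014  -69.93827342  26.68763246] [ 499.6633104  -369.14282456  124.23313687] [[ 0.001 -0.446 -0.895]
 [ 0.001  0.895 -0.446]
 [ 1.     0.     0.001]]
```

View pics/c2.png

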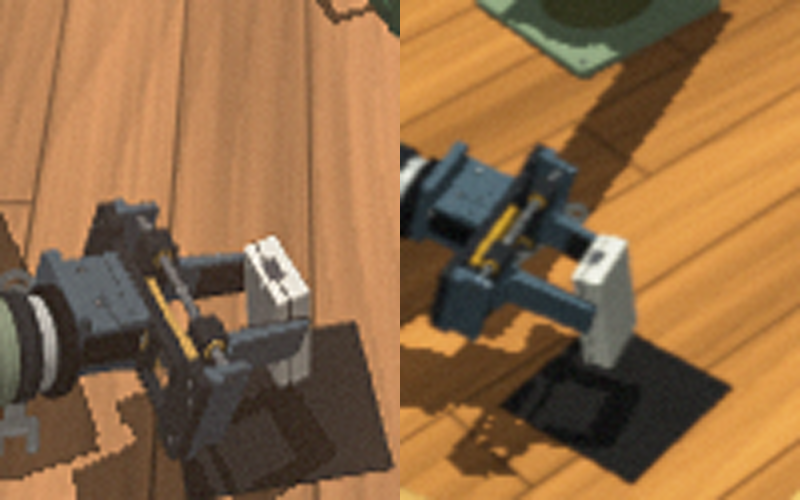

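Case is upright over the mat; lowering about 69 mm.

Emit:
send_rows:
  targets: "-0.004 0 0.0015 0 0 0 50; -0.012 0 0.0045 0 0 0 50; -0.022 0 0.008 0 0 0 50; -0.033 0 0.012 0 0 0 50; -0.043 0 0.0155 0 0 0 50; -0.051 0 0.0185 0 0 0 50; -0.056 0 0.0205 0 0 0 50; -0.0585 0 0.0213 0 0 0 50; -0.0592 0 0.0215 0 0 0 50; -0.0592 0 0.0215 0 0 0 50; -0.0592 0 0.0215 0 0 0 50"

```text
time_s: 8.38
ee_pos: [502.4, -367.0, 70.4]
ee_rot: [-179.9, -70.0, 26.4]
force: [-0.0, -0.3, -1.4]
gripper_width: 57.7
gripper_force: 39.9
```

Run:
```python
from h import *
from workcell import env
st=env.state();C,M=casepose(st); print(C,M.round(3)[:,0],st["force"],st["ee_rot"])
```

```text
[ 499.15856464 -369.56838421   60.74427451] [ 0.001 -0.001  1.   ] [-0.04129296 -0.295195   -1.41478425] [-179.93726881  -70.01419227   26.39373861]
```

Emit:
send_rows:
  targets: "-0.001 0 0.0004 0 0 0 50; -0.002 0 0.0007 0 0 0 50; -0.003 0 0.0011 0 0 0 50; -0.004 0 0.0015 0 0 0 50; -0.0047 0 0.0017 0 0 0 50; -0.0047 0 0.0017 0 0 0 50; -0.0047 0 0.0017 0 0 0 50"

```text
time_s: 8.97
ee_pos: [502.3, -366.8, 65.1]
ee_rot: [-179.8, -70.0, 26.3]
force: [0.5, 0.4, -1.7]
gripper_width: 57.6
gripper_force: 39.9
```

Emit:
send_rows:
  targets: "-0.0005 0 0.0002 0 0 0 50; -0.0009 0 0.0003 0 0 0 50; -0.0009 0 0.0003 0 0 0 50; -0.0009 0 0.0003 0 0 0 50"

```text
time_s: 9.3
ee_pos: [502.3, -366.8, 64.7]
ee_rot: [-179.9, -70.1, 26.4]
force: [-0.9, 1.4, 0.4]
gripper_width: 57.5
gripper_force: 39.9
```

Emit:
send_rows:
  targets: "-0.0004 0 0.0001 0 0 0 50; -0.0004 0 0.0001 0 0 0 50; -0.0004 0 0.0001 0 0 0 50"
  grip_force: 10

```text
time_s: 9.55
ee_pos: [502.4, -366.7, 64.6]
ee_rot: [-179.9, -70.1, 26.4]
force: [-1.7, -0.2, 3.0]
gripper_width: 57.7
gripper_force: 10.0
```

Emit:
send_rows:
  targets: "0 0 0 0 0 0 63; 0 0 0 0 0 0 64; 0 0 0 0 0 0 66; 0 0 0 0 0 0 69; 0 0 0 0 0 0 73; 0 0 0 0 0 0 78; 0 0 0 0 0 0 84; 0 0 0 0 0 0 92; 0 0 0 0 0 0 100; 0 0 0 0 0 0 100"

```text
time_s: 10.38
ee_pos: [502.2, -366.8, 63.7]
ee_rot: [-179.8, -70.0, 26.3]
force: [-0.4, -0.4, 0.3]
gripper_width: 90.7
gripper_force: 0.0
```

Run:
```python
from h import *
from workcell import env,eyes
f=eyes.grab_frame("side"); g=eyes.grab_frame("scene"); st=env.state(); pickle.dump((f,g,st),open("f3.pkl","wb"))
C,M=casepose(st); print(st["ee_rot"],st["gripper_width"],st["force"],C)
im=np.hstack([crop(f,240,180,100,125,4),crop(g,200,150,100,125,4)]); cv2.imwrite("pics/c3.png",im)
```

```text
[-179.83147378  -69.99802598   26.29641003] 90.94269258260745 [ 0.3453076  -0.02095452 -0.04111136] [ 498.98839089 -369.42973255   54.0260454 ]
```

View pics/c3.png

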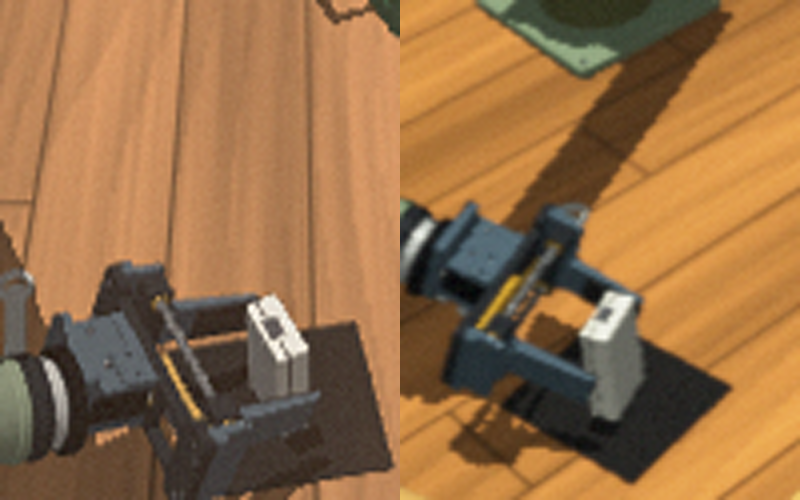

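The case stands free between the open fingers (top at side-crop (275,310)). Backing straight out.

Emit:
send_rows:
  targets: "0 0 -0.004 0 0 0 100; 0 0 -0.012 0 0 0 100; 0 0 -0.024 0 0 0 100; 0 0 -0.038 0 0 0 100; 0 0 -0.054 0 0 0 100; 0 0 -0.07 0 0 0 100; 0 0 -0.086 0 0 0 100; 0 0 -0.1 0 0 0 100; 0 0 -0.11 0 0 0 100; 0 0 -0.115 0 0 0 100; 0 0 -0.115 0 0 0 100; 0 0 -0.115 0 0 0 100"

```text
time_s: 11.48
ee_pos: [405.4, -415.0, 103.1]
ee_rot: [-179.8, -70.0, 26.3]
force: [-0.2, 0.6, -0.1]
gripper_width: 91.1
gripper_force: 0.0
```

Run:
```python
from h import *
from workcell import env
st=env.state(); print(st["qpos"]); print(step(st,st["ee_pos"]+[0,0,180],rot(26.4,70)))
th=np.radians(23.4); ex=np.array([np.cos(th),np.sin(th),0])
print("bar",np.array([640.4,210,116])-130*ex)
```

```text
[-78.67357512  40.27924737 109.7754246   67.08966035  79.98902045
 -60.63642996]
(array([ 0.1691, -0.0002, -0.0616]), array([-0.1, -0. , -0. ]))
bar [521.09189866 158.37077422 116.        ]
```

Emit:
send_rows:
  targets: "0.014 0 -0.005 0 -3 0 100; 0.03 0 -0.011 0 -9 0 100; 0.048 0 -0.0175 0 -16 0 100; 0.066 0 -0.024 0 -23 0 100; 0.084 0 -0.0305 0 -30 0 100; 0.102 0 -0.037 0 -37 0 100; 0.12 0 -0.0437 0 -44 0 100; 0.138 0 -0.05 0 -51 0 100; 0.152 0 -0.0555 0 -58 0 100; 0.162 0 -0.059 0 -64 0 100; 0.169 0 -0.0615 0 -69 0 100; 0.169 0 -0.0615 0 -70 0 100"

```text
time_s: 12.48
ee_pos: [408.9, -413.4, 284.7]
ee_rot: [179.9, 0.0, 26.8]
force: [0.3, 0.3, 0.8]
gripper_width: 91.0
gripper_force: 0.0
```

Emit:
send_rows:
  targets: "0 0 0 0 0 0 100; 0 0 0 0 0 0 100"

```text
time_s: 12.65
ee_pos: [405.3, -414.2, 281.3]
ee_rot: [-179.8, -0.0, 26.5]
force: [-0.1, -0.9, -0.1]
gripper_width: 91.4
gripper_force: 0.0
```

Run:
```python
from h import *
from workcell import env
st=env.state(); print(st["qpos"],st["ee_pos"]); print(step(st,[521,158,240],rot(113.4)))
```

```text
[-46.81681874  16.95966806  81.93615701   0.09509109  81.33613244
  16.64878399] [ 405.25909535 -414.20160091  281.32292951]
(array([ 0.359 , -0.4601,  0.0435]), array([ -0.2,  -0.2, -86.9]))
```

Emit:
send_rows:
  targets: "0.008 -0.01 0.001 0 0 -2 100; 0.022 -0.028 0.003 0 0 -5 100; 0.04 -0.051 0.005 0 0 -10 100; 0.06 -0.077 0.007 0 0 -15 100; 0.08 -0.1025 0.01 0 0 -20 100; 0.1 -0.128 0.012 0 0 -25 100; 0.12 -0.154 0.015 0 0 -30 100; 0.14 -0.179 0.017 0 0 -35 100; 0.16 -0.205 0.019 0 0 -40 100; 0.18 -0.231 0.022 0 0 -45 100; 0.2 -0.256 0.024 0 0 -50 100; 0.22 -0.282 0.027 0 0 -55 100"

```text
time_s: 13.65
ee_pos: [475.6, -63.4, 255.4]
ee_rot: [-179.9, -0.1, 81.7]
force: [1.3, -0.2, 0.2]
gripper_width: 91.2
gripper_force: 0.0
```

Run:
```python
from h import *
from workcell import env
P=np.array([405.3,-414.2,281.3]); 
st=env.state(); Q=R.from_euler("xyz",[180,0,26.5],degrees=True)
st["ee_pos"]=P+Q.apply([220,-282,27]); st["ee_rot"]=(Q*R.from_euler("z",-55,degrees=True)).as_euler("xyz",degrees=True)
print(step(st,[521,158,240],rot(113.4)))
```

```text
(array([0.2258, 0.0114, 0.0143]), array([ -0. ,   0. , -31.9]))
```

Emit:
send_rows:
  targets: "0.03 0.0015 0.002 0 0 -4 100; 0.06 0.003 0.004 0 0 -8.5 100; 0.09 0.0045 0.006 0 0 -13 100; 0.12 0.006 0.008 0 0 -17 100; 0.15 0.0075 0.01 0 0 -21 100; 0.18 0.009 0.012 0 0 -25.5 100; 0.205 0.0105 0.013 0 0 -29 100; 0.22 0.011 0.014 0 0 -31 100; 0.226 0.0114 0.0143 0 0 -31.9 100; 0.226 0.0114 0.0143 0 0 -31.9 100; 0.226 0.0114 0.0143 0 0 -31.9 100; 0.226 0.0114 0.0143 0 0 -31.9 100"

```text
time_s: 14.65
ee_pos: [521.3, 155.8, 242.0]
ee_rot: [-180.0, -0.1, 113.3]
force: [0.1, -0.1, -0.7]
gripper_width: 91.3
gripper_force: 0.0
```

Run:
```python
from h import *
from workcell import env,eyes
f=eyes.grab_frame("wrist"); st=env.state(); pickle.dump((f,st),open("w4.pkl","wb"))
s=eyes.grab_frame("side"); im=cv2.resize(f["image"],(800,500)); cv2.imwrite("pics/w4.png",im)
print(st["ee_pos"],st["ee_rot"],st["qpos"])
th=np.radians(23.4);ex=np.array([np.cos(th),np.sin(th),0]);ey=np.array([-ex[1],ex[0],0]);O=np.array([640.4,210,0])
print((proj(f,[O-130*ex+60*ey+[0,0,116],O-130*ex+[0,0,116],O-130*ex-60*ey+[0,0,116],O-82*ex+132*ey+[0,0,121],O-82*ex-132*ey+[0,0,121]])*1.25).round())
```

```text
[521.44123654 155.8680439  242.15595175] [-1.79981928e+02 -5.39808157e-02  1.13247700e+02] [ 1.54000980e+01  1.45813019e+01  9.08460989e+01  5.29079404e-02
  7.45978784e+01 -7.86167414e+00]
[[401. 161.]
 [401. 241.]
 [402. 313.]
 [473.  50.]
 [459. 394.]]
```

View pics/w4.png

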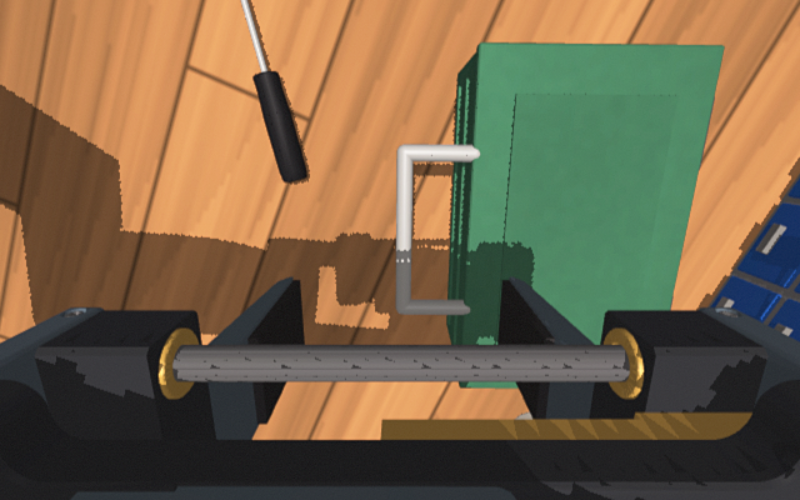

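Wrist view: the bar runs vertically at x≈404 from y≈153 to 308 (display px), so it sits about 3 mm back and 5 mm along from my estimate. I'll part-close to 44% and descend over it.

Run:
```python
from h import *
from workcell import env
st=env.state(); print(step(st,[521.8,164,97],rot(113.4)))
```

```text
(array([0.0071, 0.0034, 0.1452]), array([-0. , -0.1, -0.1]))
```

Emit:
send_rows:
  targets: "0.001 0.0005 0.006 0 0 0 44; 0.003 0.0015 0.02 0 0 0 44; 0.005 0.003 0.04 0 0 0 44; 0.007 0.0034 0.06 0 0 0 44; 0.007 0.0034 0.078 0 0 0 44; 0.007 0.0034 0.09 0 0 0 44; 0.007 0.0034 0.096 0 0 0 44; 0.007 0.0034 0.098 0 0 0 44; 0.007 0.0034 0.098 0 0 0 44; 0.007 0.0034 0.098 0 0 0 44"

```text
time_s: 15.58
ee_pos: [522.6, 165.0, 144.8]
ee_rot: [179.9, -0.0, 113.3]
force: [0.2, -0.2, 0.1]
gripper_width: 40.2
gripper_force: 0.0
```

Run:
```python
from h import *
from workcell import env,eyes
f=eyes.grab_frame("side");g=eyes.grab_frame("scene");st=env.state()
print(step(st,[521.8,164,97],rot(113.4)),st["gripper_width"])
cv2.imwrite("pics/c5.png",np.hstack([crop(f,270,90,100,125,4),crop(g,330,100,100,125,4)]))
```

```text
(array([-0.0007, -0.0014,  0.0481]), array([ 0.1, -0. , -0.1])) 40.19398153413619
```

View pics/c5.png

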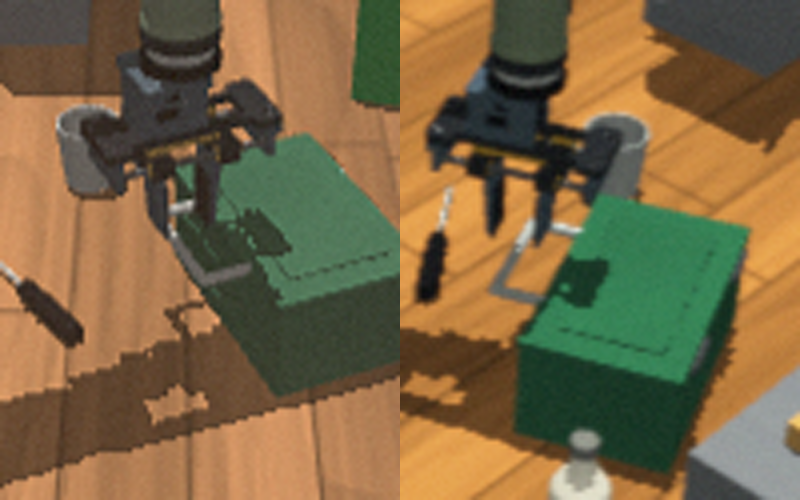

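Emit:
send_rows:
  targets: "-0.0003 -0.0007 0.008 0 0 0 44; -0.0007 -0.0014 0.02 0 0 0 44; -0.0007 -0.0014 0.034 0 0 0 44; -0.0007 -0.0014 0.044 0 0 0 44; -0.0007 -0.0014 0.048 0 0 0 44; -0.0007 -0.0014 0.048 0 0 0 44; -0.0007 -0.0014 0.048 0 0 0 44"

```text
time_s: 16.27
ee_pos: [521.3, 164.0, 96.2]
ee_rot: [180.0, -0.1, 113.4]
force: [0.7, 0.9, -0.6]
gripper_width: 39.9
gripper_force: 0.0
```

Emit:
send_rows:
  targets: "0 0 0 0 0 0 30; 0 0 0 0 0 0 20; 0 0 0 0 0 0 10; 0 0 0 0 0 0 5; 0 0 0 0 0 0 0; 0 0 0 0 0 0 0; 0 0 0 0 0 0 0; 0 0 0 0 0 0 0"
  grip_force: 12

```text
time_s: 16.93
ee_pos: [520.2, 163.5, 96.3]
ee_rot: [-179.9, -0.1, 113.3]
force: [-3.9, -1.3, 5.4]
gripper_width: 11.9
gripper_force: 12.0
```

Emit:
send_rows:
  targets: "0 0 -0.0037 0 0 0 0; 0 0.0004 -0.0128 0 0 0 0; 0 0.0015 -0.0247 0 0 0 0; 0 0.0033 -0.0365 0 0 0 0; 0 0.0057 -0.0486 0 0 0 0; 0 0.0086 -0.0592 0 0 0 0; 0 0.0127 -0.0718 0 0 0 0; 0 0.0167 -0.0821 0 0 0 0; 0 0.0213 -0.0921 0 0 0 0; 0 0.0246 -0.0986 0 0 0 0; 0 0.0281 -0.105 0 0 0 0; 0 0.0281 -0.105 0 0 0 0"
  grip_force: 20

```text
time_s: 17.93
ee_pos: [547.7, 175.0, 202.3]
ee_rot: [179.9, -0.0, 113.4]
force: [-0.7, -1.9, -1.6]
gripper_width: 11.5
gripper_force: 20.0
```

```bash
cat >> h.py <<'E'
def lid(st):
    th=np.radians(23.4);ex=np.array([np.cos(th),np.sin(th),0])
    b=st["ee_pos"]-19*R.from_euler("xyz",st["ee_rot"],degrees=True).as_matrix()[:,2]
    v=b-(np.array([520.5,163.5,116])+210*ex); return np.degrees(np.arctan2(v[2],-v@ex)), np.linalg.norm([v[2],v@ex])
E
python3 - <<'E'
from h import *
from workcell import env
st=env.state(); print(lid(st),st["force"],st["gripper_width"],st["ee_pos"])
E
```

```text
(np.float64(30.262249216903804), np.float64(208.93485821821594)) [-0.72862486 -1.87671973 -1.63725209] 11.524295925353693 [547.73975701 175.0003681  202.29455225]
```

Emit:
send_rows:
  targets: "0 0.0019 -0.0032 0 0 0 0; 0 0.0057 -0.0094 0 0 0 0; 0 0.012 -0.0184 0 0 0 0; 0 0.0187 -0.0272 0 0 0 0; 0 0.0258 -0.0355 0 0 0 0; 0 0.0334 -0.0435 0 0 0 0; 0 0.0413 -0.0511 0 0 0 0; 0 0.0497 -0.0582 0 0 0 0; 0 0.0584 -0.0649 0 0 0 0; 0 0.0675 -0.0711 0 0 0 0; 0 0.0737 -0.075 0 0 0 0; 0 0.0769 -0.0769 0 0 0 0"

```text
time_s: 18.93
ee_pos: [618.2, 204.5, 279.6]
ee_rot: [180.0, 0.1, 113.3]
force: [-2.7, -5.9, 3.1]
gripper_width: 11.6
gripper_force: 20.0
```

Emit:
send_rows:
  targets: "0 0 0 0 0 0 0; 0 0 0 0 0 0 0; 0 0 0 0 0 0 0; 0 0 0 0 0 0 0"

```text
time_s: 19.27
ee_pos: [617.6, 204.3, 279.1]
ee_rot: [180.0, 0.1, 113.3]
force: [-1.8, -5.1, 3.6]
gripper_width: 11.4
gripper_force: 20.0
```

Run:
```python
from h import *
from workcell import env,eyes
f=eyes.grab_frame("side");g=eyes.grab_frame("scene");st=env.state(); pickle.dump((f,g,st),open("f6.pkl","wb"))
print(lid(st),st["force"],st["gripper_width"],st["ee_pos"])
cv2.imwrite("pics/c6.png",np.vstack([np.hstack([crop(f,270,60,130,100,3),crop(g,320,70,130,100,3)]),np.hstack([crop(f,240,200,130,100,3),crop(g,200,180,130,100,3)])]))
```

```text
(np.float64(60.09617012098556), np.float64(210.1089134078472)) [-2.12081104 -4.97063378  3.03018336] 11.512691457992153 [617.5508731  204.24888978 279.13574076]
```

View pics/c6.png

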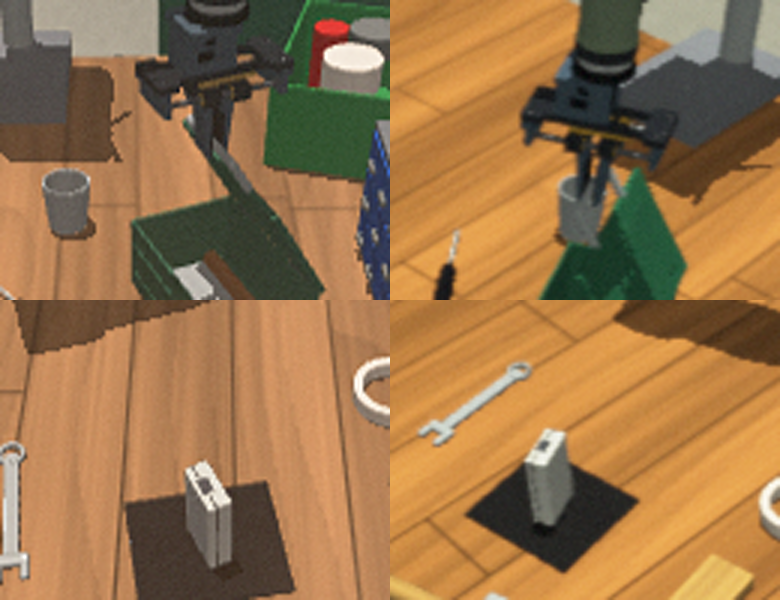

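The lid is open, held by the bar at about 60°. The case stands on the mat at side-crop (208,515), and the surrounding items look undisturbed. Handing in.

```bash
python3 -c "
from workcell import env
print(env.job_done())"
```

```text
the job is handed in; nothing more can be done
None
```

The drill-bit case is standing on one of its 58 x 26 mm ends on the mat, released, and the arm is holding the chest lid open by its bar at about 60° (60.1° worked out from the tool position); the job is handed in.

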